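# Line up bench items by height on the rail

## Robot

A 7-joint arm with a two-finger parallel gripper is mounted at the origin on a cart in front of the work surface, level with it; the furniture and walls round the work are solid. World frame = base frame: x ahead of the robot, y to its left, z up, the work surface at z = 0. Lengths are in m, angles in rad, forces in N, time in s.
With the tool pointing down it reaches from about 0.4 to 0.875 m from the base axis. Payload 19.3 kg.
Tool frame: the origin (TCP) lies at the very end of the fingers, on their centre line; the grasp point (between the pads) lies 19 mm behind it; z points along the fingers, y is the line along which they close (so a half turn about z gives the same grasp; the last joint's range is limited). The gripper opens to 85 mm and grips with 20 to 120 N. Pads are 22 mm wide; open, the fingers measure 114 mm over their backs; the gripper's body (76 mm by 85 mm) begins 54 mm behind the grasp point. The pads swing forward as they close: fully open they stand 13 mm farther back than shut.
Start: joints at [-1.403, 0.521, -0.036, 1.599, 0.021, 1.021, -0.113], TCP at [0.147, 0.607, 0.231] pointing down, gripper open.
Joint ranges: [-2.91, 2.91], [-0.3, 2.13], [-1.5, 1.42], [0.17, 2.43], [-1.26, 4.41], [0.16, 1.93], [-2.52, 2.52]. Speed limits (rad/s): [1.89, 1.89, 2.39, 2.39, 3.01, 3.01, 3.01].

## Interface

Orientations are given as a rotation vector (axis times angle).
In Python, from bench import robot, imaging gives the robot as it stands. The module is installed in compiled form; this text tells all that it offers.
- The arm moves only by the shell command python3 -m creep 'ROWS' [OPENING] [FORCE]. ROWS is JSON, a list that holds one entry, the list of rows, each a list of 4 numbers: the shift along the tool's x, y, z in cm, then the turn about the tool's z in degrees. A call has 1 to 5 rows; each row is the pose to reach, as a shift and turn from the pose commanded when the call began, along the tool's axes at that moment; what a row does not reach only later rows make up. A row lasts 1/10 s, in which the tool goes at most 50 mm and 8.59 degrees, less where a joint would pass 70% of its speed; a pose out of reach is approached as far as the arm can. A call with a gripper value outside its range is refused whole. OPENING is the opening in per cent of the stroke, from 0 (shut) to 100 (fully open), set as the call begins (- or left out, the last holds). The fingers move at their own pace and stop on an object; FORCE is the grip in N (left out, the last holds). Time passes only in rows, so rows that repeat a pose let the fingers close. It gives the time, the measured TCP pose, the force, the opening and the grip force at its end, in the units of the state.
- robot.get_state(): the state, without advancing time (a new reading comes with each control period).
- imaging.camera(name): name is "scene" or "top" or "wrist"; returns (picture, depth): 384x512x3 uint8, red, green, blue; 384x512 float32, m along the optical axis (not along the pixel's ray), 0 where there is no reading.
- imaging.calibration(name): a dict with "mtx" (3x3 intrinsics, pixels), "dist" ([k1, k2, p1, p2, k3] as OpenCV has them; the pictures are not rectified), "origin" and "rotation" of the camera in the world. Camera axes: x right, y down, z forward; pixel columns grow to the right and rows downward; lengths in m; the calibration is good to about 2 mm. A picture is of the moment at which its call begins: read the wrist's pose just before it. calibration takes no time and is no camera call; for the wrist camera it gives the pose at the moment of the call.
- robot.sign_off(): hands the job in; it is judged then, once.
Trained networks look in the newest picture that a camera, given by its name, has taken for a name from the list of things; names that differ only in an ending like _2 or _b are one class to them, and where a whole thing is asked for, a point or a joint stands for the part that bears it (a point fixed in the world has none). Each returns a list of dicts, best first, with "p" (0 to 1); they miss things now and then, are a little off and sometimes report something else, mostly with a low value. They report only what shows in the picture. A call takes as long as a camera call. They do not tell look-alikes from the thing itself.
- imaging.regions_of(camera, thing): "region" (384x512 bool, what is visible of it) and "rect" ([left, top, width, height] as shares, 0 to 1, of the picture: columns of its width, rows of its height, round what is visible of it).
- imaging.place_of(camera, thing): "xy" ([column, row] as shares, 0 to 1, of the picture: columns of its width, rows of its height: a listed point, or the origin of a listed thing).
The state is a dict: "clock": time; "q": joint angles; "joint_vel": joint speeds; "joint_efforts": joint torques, N m; "tool_pos": TCP position; "tcp_rot": TCP orientation; "ft_force": force on the tool from outside, world axes, zero at the start; "ft_torque": the same for the moment, N m; "width": finger opening in m; "gripper_force": force on a finger pad.
Only numpy, scipy, OpenCV 4.12 (cv2) and the standard library are available. Lean on these libraries where they do the work, as an engineer would, in place of code of your own. Each camera call takes 0.05 s, during which the arm holds its last target. There are 200 camera calls.

## Task

Tidy the four bench items - the white jar, the brass fitting, the green-lidded tin and the black block - onto the wooden rail, each in the middle of its own cork seat and the same way up as now. Line them up by height, the tallest on the seat next to the red end stop and each next one shorter, down to the lowest next to the black end stop. Leave the wooden punch behind the rail standing where it is.

Things in the scene. Friction and masses are not known exactly. Their poses are not given: they have to be found in the camera images.
- white_jar: Small round white glass jar with a grey tin lid, the tallest: 51 mm high; body 48 mm across, lid (40 mm and up) 46 mm across. Loose, stands upright on the counter at the start; origin at the centre of its underside, z up. Fixed obstacles near the starts: stacked cartons up to 222 mm high beyond x = 0.54 for y = -0.39 to -0.09; papers 19 mm high from y = -0.19 to 0.03.
- brass_fitting: Brass gas fitting standing on its hexagonal nut, 36 mm high; nut 22 mm across flats, 26 mm across corners, 11 mm high; above it a round stepped body 20 mm across, narrower towards the top. Loose, stands upright on the counter at the start; origin at the centre of its underside, z up.
- salve_tin: Flat round tin with a green lid, 25 mm high; lower part 62 mm across, lid (13 mm and up) 65 mm across. Loose, stands upright on the counter at the start; origin at the centre of its underside, z up.
- carbon_block: Black charcoal-coloured rectangular block lying flat, the shortest: 14 mm high, 32 mm along its x axis and 45 mm along its y axis; turned up to 17 degrees from lying square to the counter at the start. Loose, lies flat on the counter at the start; origin at the centre of its underside, z up.
- seat_a: Round cork seat, 68 mm across, 3 mm thick, fixed on the wooden rail; origin at the centre of its underside, so its top face is 3 mm above the origin and 17 mm above the counter. The seats stand in one straight row in the order a, b, c, d, 80 mm apart; a is the seat at the left (+y) end of the row. Rail: 88 x 364 x 14 mm, roughly along y, left end swung 6 to 17 degrees away from the robot.
- seat_b: Round cork seat, 68 mm across, 3 mm thick, fixed on the wooden rail; origin at the centre of its underside, so its top face is 3 mm above the origin and 17 mm above the counter. The seats stand in one straight row in the order a, b, c, d, 80 mm apart; b is second from the left.
- seat_c: Round cork seat, 68 mm across, 3 mm thick, fixed on the wooden rail; origin at the centre of its underside, so its top face is 3 mm above the origin and 17 mm above the counter. The seats stand in one straight row in the order a, b, c, d, 80 mm apart; c is third from the left.
- seat_d: Round cork seat, 68 mm across, 3 mm thick, fixed on the wooden rail; origin at the centre of its underside, so its top face is 3 mm above the origin and 17 mm above the counter. The seats stand in one straight row in the order a, b, c, d, 80 mm apart; d is the seat at the right (-y) end of the row.
- red_stop: Red round button, 22 mm across and 13 mm high, fixed at one end of the rail, in line with the seats, 47 mm from the centre of the nearest one (seat_a or seat_d, it differs between starts); the other end has a like black one. It marks the end for the tallest thing. Origin at the centre of its underside.
- wood_punch: Round-topped boxwood punch, 31 mm across and 45 mm high, a loose bystander standing on end on the counter just behind the rail, to be left where it stands; origin at the centre of its underside. Fixed near the work: a carton 162 mm high beyond x = 0.56 for y = -0.02 to 0.22.
Mind the look-alikes: they are no part of the job. What is shaped like the white_jar but orange is not meant.

How it is judged:
At the end, for the whole second after the job is handed in: Counted from the red stop, the four seats carry the white jar, the brass fitting, the salve tin and the carbon block; each is centred on its seat within 12 mm, stands on it (its underside within a few mm of the seat's top), is upright within 0.1 rad and at rest (((horizontal distance between red_stop and seat_a below 0.1 m and horizontal distance between white_jar and seat_a below 0.012 m and z of white_jar in the frame of seat_a between -0.001 and 0.007 m and horizontal distance between brass_fitting and seat_b below 0.012 m and z of brass_fitting in the frame of seat_b between -0.001 and 0.007 m and horizontal distance between salve_tin and seat_c below 0.012 m and z of salve_tin in the frame of seat_c between -0.001 and 0.007 m and horizontal distance between carbon_block and seat_d below 0.012 m and z of carbon_block in the frame of seat_d between -0.001 and 0.007 m) or (horizontal distance between red_stop and seat_d below 0.1 m and horizontal distance between white_jar and seat_d below 0.012 m and z of white_jar in the frame of seat_d between -0.001 and 0.007 m and horizontal distance between brass_fitting and seat_c below 0.012 m and z of brass_fitting in the frame of seat_c between -0.001 and 0.007 m and horizontal distance between salve_tin and seat_b below 0.012 m and z of salve_tin in the frame of seat_b between -0.001 and 0.007 m and horizontal distance between carbon_block and seat_a below 0.012 m and z of carbon_block in the frame of seat_a between -0.001 and 0.007 m)) and angle between each of white_jar, brass_fitting, salve_tin, carbon_block's own z axis and vertical below 0.1 rad and linear speed of each of white_jar, brass_fitting, salve_tin, carbon_block below 0.02 m/s and angular speed of each of white_jar, brass_fitting, salve_tin, carbon_block below 0.2 rad/s); the robot touches nothing.
It fails at once if the wooden punch is moved more than 20 mm or tipped over (distance of wood_punch from where it was at the start of the episode above 0.02 m or angle between wood_punch's own z axis and vertical above 0.5 rad).
It also fails if it takes over 117 s, if anything falls off the work surface, if the arm or the gripper's body presses on something with over 40 N, if the wrist force passes 120 N, or if a joint passes its speed limit or range.

## Working session

There is one attempt and no reset: what is moved stays moved. The work goes in short steps, Python scripts to look and compute and a shell command to move; the robot and the scene stay as the last step left them, time stands still between calls to the robot, and variables do not carry over. Pictures are saved under pics/ and viewed, at most 14 in all, crops included, and the job is handed in when it is done.

```bash
mkdir -p pics; python3 - <<'E'
from bench import robot, imaging
import cv2,numpy as np
s=robot.get_state();print(s['clock'],s['tool_pos'],s['tcp_rot'],s['width'])
ims=[]
for n in ("scene","top"):
    im,d=imaging.camera(n);c=imaging.calibration(n);print(n,np.round(c['origin'],3).tolist(),np.round(c['rotation'],3).tolist(),np.round(c['mtx'],1).tolist(),c['dist'])
    cv2.imwrite(f'pics/{n}0.png',im[:,:,::-1]);np.savez(f'{n}0.npz',im=im,d=d)
    for t in "white_jar brass_fitting salve_tin carbon_block seat_a red_stop wood_punch".split():
        print(n,t,[(round(r['p'],2),np.round(np.array(r['xy'])*[512,384]).tolist()) for r in imaging.place_of(n,t)])
E
```

```text
0.0 [0.14719265 0.60707439 0.23073121] [-3.72665223e-01 -3.11937442e+00  1.77113417e-03] 0.08566054454179946
scene [-0.111, -0.75, 0.73] [-2.095, 0.685, -0.377] [[366.0, 0.0, 255.2], [0.0, 366.0, 190.3], [0.0, 0.0, 1.0]] [-0.01816385  0.          0.          0.          0.        ]
scene white_jar [(0.66, [325.0, 292.0]), (0.64, [365.0, 291.0])]
scene brass_fitting [(0.5, [237.0, 198.0])]
scene salve_tin [(0.61, [296.0, 264.0])]
scene carbon_block [(0.76, [330.0, 263.0])]
scene seat_a [(0.68, [211.0, 144.0]), (0.68, [215.0, 167.0]), (0.55, [210.0, 150.0]), (0.49, [330.0, 263.0]), (0.4, [242.0, 158.0])]
scene red_stop []
scene wood_punch [(0.54, [242.0, 160.0])]
top [0.428, 0.04, 1.222] [-2.218, 2.186, -0.064] [[374.3, 0.0, 258.2], [0.0, 374.3, 187.7], [0.0, 0.0, 1.0]] [0.0362358 0.        0.        0.        0.       ]
top white_jar [(0.75, [398.0, 190.0]), (0.58, [380.0, 219.0])]
top brass_fitting [(0.5, [242.0, 197.0])]
top salve_tin [(0.72, [346.0, 217.0]), (0.36, [361.0, 191.0])]
top carbon_block [(0.45, [364.0, 188.0])]
top seat_a [(0.79, [196.0, 200.0]), (0.61, [149.0, 177.0]), (0.58, [134.0, 162.0]), (0.58, [177.0, 190.0])]
top red_stop [(0.51, [118.0, 155.0])]
top wood_punch [(0.44, [173.0, 152.0])]
```

```bash
python3 - <<'E'
import cv2
a=cv2.imread('pics/top0.png')[100:280,80:440]
cv2.imwrite('pics/top0c.png',cv2.resize(a,(800,400),interpolation=cv2.INTER_CUBIC))
b=cv2.imread('pics/scene0.png')[110:330,170:440]
cv2.imwrite('pics/scene0c.png',cv2.resize(b,(736,600),interpolation=cv2.INTER_CUBIC))
E
```

```text
(no output)
```

View pics/top0c.png

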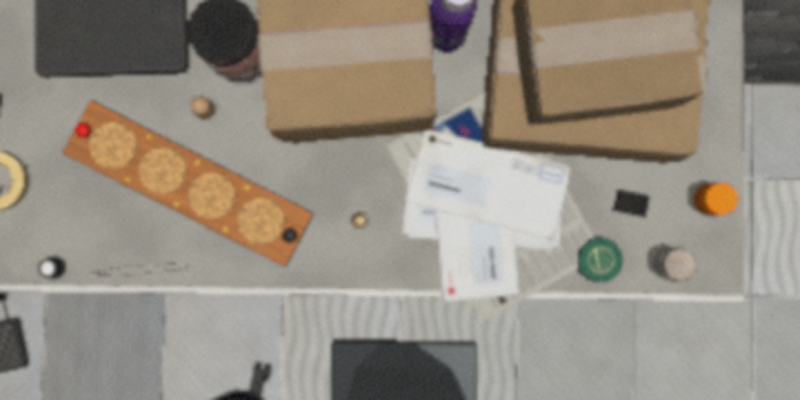

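View pics/scene0c.png

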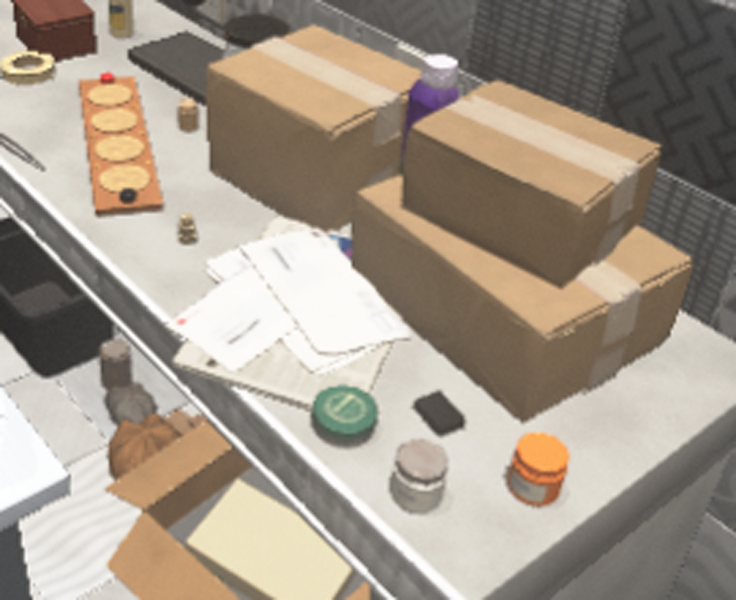

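White jar candidates: the grey-lidded jar at top pixel (385,218) (crop 678,263) and the orange one at (402,189) (crop 717,198). The grey lid and white body match the description, and both crops confirm it. The red stop is at the left end (crop 82,130), so a=jar, b=brass, c=tin, d=block.

```bash
cat > h.py <<'E'
import numpy as np,cv2
from bench import robot,imaging
from scipy.spatial.transform import Rotation as Ro
def RM(v):
    v=np.array(v);return v if v.shape==(3,3) else Ro.from_rotvec(v).as_matrix()
def rays(c,px):
    p=cv2.undistortPoints(np.array(px,float).reshape(-1,1,2),np.array(c['mtx']),np.array(c['dist'])).reshape(-1,2)
    return np.c_[p,np.ones(len(p))]@RM(c['rotation']).T
def onplane(c,px,z):
    r=rays(c,px);o=np.array(c['origin']);return o+r*((z-o[2])/r[:,2])[:,None]
def cloud(c,d):
    h,w=d.shape;g=np.stack(np.meshgrid(np.arange(w),np.arange(h)),-1).reshape(-1,2)
    P=np.array(c['origin'])+rays(c,g)*d.reshape(-1,1);P[d.ravel()==0]=np.nan
    return P.reshape(h,w,3)
def go(dx,dy,yaw=0):
    "world shift -> tool cm"
    s=robot.get_state();R=RM(s['tcp_rot']);return R.T@np.array([dx,dy,0])*100
E
python3 - <<'E'
from h import *
for n in ("top","scene"):
    f=np.load(n+'0.npz');c=imaging.calibration(n);P=cloud(c,f['d']);imaging.camera(n)
    for t,h in dict(white_jar=.051,brass_fitting=.036,salve_tin=.025,carbon_block=.014,wood_punch=.045,seat=.017).items():
        t2='seat_a' if t=='seat' else t
        for r in imaging.regions_of(n,t2):
            m=r['region'];Q=P[m];zt=np.nanpercentile(Q[:,2],90);v,u=np.nonzero(m)
            top=m&(P[...,2]>h-.008);vv,uu=np.nonzero(top)
            X=onplane(c,[[u.mean(),v.mean()]],h)[0]
            Y=onplane(c,np.c_[uu,vv],h) if len(uu)>3 else np.full((1,3),np.nan)
            print(n,t,round(r['p'],2),m.sum(),'px',u.mean().round(),v.mean().round(),'z90',zt.round(3),'cent',X[:2].round(4),'topcent',Y.mean(0)[:2].round(4),((Y.max(0)+Y.min(0))/2)[:2].round(4),(Y.max(0)-Y.min(0))[:2].round(3))
E
```

```text
top white_jar 0.7 226 px 383.0 218.0 z90 0.053 cent [ 0.3959 -0.36  ] topcent [ 0.3946 -0.366 ] [ 0.3942 -0.367 ] [0.041 0.043]
top white_jar 0.48 244 px 402.0 189.0 z90 0.053 cent [ 0.4883 -0.419 ] topcent [ 0.4887 -0.4257] [ 0.4887 -0.4249] [0.041 0.047]
top salve_tin 0.89 320 px 349.0 217.0 z90 0.027 cent [ 0.3964 -0.2628] topcent [ 0.397  -0.2633] [ 0.3965 -0.2632] [0.058 0.061]
top carbon_block 0.73 139 px 364.0 191.0 z90 0.017 cent [ 0.4806 -0.3125] topcent [ 0.4808 -0.3127] [ 0.4807 -0.3126] [0.032 0.045]
top wood_punch 0.48 82 px 171.0 148.0 z90 0.045 cent [0.6062 0.3062] topcent [0.6083 0.3106] [0.6073 0.3107] [0.022 0.022]
top seat 0.79 344 px 176.0 188.0 z90 0.02 cent [0.4825 0.2939] topcent [0.4824 0.294 ] [0.4828 0.2947] [0.061 0.067]
top seat 0.68 309 px 130.0 165.0 z90 0.02 cent [0.554  0.4413] topcent [0.554  0.4414] [0.5545 0.4415] [0.061 0.058]
scene white_jar 0.78 434 px 324.0 285.0 z90 0.053 cent [ 0.3775 -0.3841] topcent [ 0.3911 -0.3739] [ 0.3913 -0.3737] [0.049 0.046]
scene white_jar 0.74 454 px 367.0 282.0 z90 0.053 cent [ 0.4667 -0.4393] topcent [ 0.4828 -0.4
[... 211 characters left out ...]
027 cent [ 0.3925 -0.2733] topcent [ 0.3957 -0.2689] [ 0.3966 -0.2689] [0.068 0.069]
scene carbon_block 0.49 179 px 331.0 262.0 z90 0.016 cent [ 0.4758 -0.3208] topcent [ 0.4773 -0.319 ] [ 0.4774 -0.319 ] [0.04 0.05]
scene wood_punch 0.62 71 px 239.0 152.0 z90 0.043 cent [0.5866 0.2759] topcent [0.6029 0.3007] [0.6026 0.301 ] [0.022 0.027]
scene seat 0.61 120 px 211.0 154.0 z90 0.021 cent [0.5171 0.3677] topcent [0.5173 0.3679] [0.5176 0.3685] [0.066 0.072]
scene seat 0.6 108 px 215.0 175.0 z90 0.021 cent [0.4464 0.2255] topcent [0.4467 0.2256] [0.4461 0.2268] [0.059 0.058]
scene seat 0.56 124 px 213.0 164.0 z90 0.021 cent [0.4811 0.2974] topcent [0.4812 0.2975] [0.4807 0.2977] [0.062 0.066]
```

```bash
python3 -m creep '[[[0,0,0,8.5],[0,0,0,17],[0,0,0,25.5],[0,0,0,34],[0,0,0,42.5]]]' 100
python3 -m creep '[[[0,0,0,8.5],[0,0,0,17],[0,0,0,25.5],[0,0,0,34],[0,0,0,42.5]]]'
python3 -m creep '[[[0,0,0,8.5],[0,0,0,17],[0,0,0,18],[0,0,0,18]]]'
python3 -c "
from h import *
s=robot.get_state();print(np.round(s['q'],2),RM(s['tcp_rot']).round(3))"
```

```text
clock: 2.0
tool_pos: [0.1472, 0.6074, 0.2313]
tcp_rot: [-1.486, -2.768, -0.0]
ft_force: [-1.0, 0.8, 0.8]
width: 0.0853
gripper_force: 0.0
clock: 2.5
tool_pos: [0.1471, 0.6074, 0.2313]
tcp_rot: [-2.388, -2.041, 0.0]
ft_force: [0.3, 0.5, -0.3]
width: 0.0853
gripper_force: 0.0
clock: 2.9
tool_pos: [0.147, 0.6074, 0.2312]
tcp_rot: [2.67, 1.655, 0.0]
ft_force: [0.1, -1.0, -0.2]
width: 0.0852
gripper_force: 0.0
[-1.7   0.55  0.41  1.62 -0.25  1.02 -1.67] [[ 0.445  0.896  0.   ]
 [ 0.896 -0.445 -0.   ]
 [-0.     0.    -1.   ]]
```

```bash
python3 -m creep '[[[-0.9,4.4,-1,0],[-1.8,8.8,-2,0],[-2.7,13.2,-3,0],[-3.6,17.6,-4,0],[-4.5,22,-5,0]]]' | head -3
python3 -m creep '[[[-0.9,4.4,-1,0],[-1.8,8.8,-2,0],[-2.7,13.2,-3,0],[-3.6,17.6,-4,0],[-4.5,22,-5,0]]]' | head -3
python3 -m creep '[[[0,0,0,0],[0,0,0,0],[0,0,0,0]]]' | head -3
cat > look.py <<'E'
from h import *
import sys
def look(name,things,save=True):
    c=imaging.calibration('wrist');im,d=imaging.camera('wrist');P=cloud(c,d)
    cv2.imwrite(f'pics/{name}.png',im[:,:,::-1])
    np.savez(name+'.npz',im=im,P=P)
    for t,h in things.items():
        for r in imaging.regions_of('wrist',t):
            m=r['region'];v,u=np.nonzero(m);top=m&(P[...,2]>h-.006)&(P[...,2]<h+.01);vv,uu=np.nonzero(top)
            if len(uu)<5: print(t,round(r['p'],2),'no top',u.mean(),v.mean(),np.nanmedian(P[m][:,2]));continue
            Y=onplane(c,np.c_[uu,vv],h)[:,:2];(cx,cy),rad=cv2.minEnclosingCircle(Y.astype(np.float32))
            rr=cv2.minAreaRect(Y.astype(np.float32)*1000)
            print(t,round(r['p'],2),'px',u.mean().round(),v.mean().round(),'z',np.nanmedian(P[top][:,2]).round(4),'mean',Y.mean(0).round(4),'circ',round(cx,4),round(cy,4),round(rad,4),'rect',np.round(rr[0],1),np.round(rr[1],1),round(rr[2],1))
    return c,im,P
E
python3 - <<'E'
from look import *
c,im,P=look('w1',dict(seat_a=.017,wood_punch=.045,red_stop=.027))
print(robot.get_state()['tool_pos'],c['origin'])
E
```

```text
clock: 3.4
tool_pos: [0.325, 0.4672, 0.2819]
tcp_rot: [-2.669, -1.656, -0.0]
clock: 3.9
tool_pos: [0.5015, 0.3283, 0.332]
tcp_rot: [-2.67, -1.656, -0.001]
clock: 4.2
tool_pos: [0.4996, 0.3303, 0.3311]
tcp_rot: [-2.67, -1.654, 0.001]
seat_a 0.94 px 254.0 46.0 z 0.0164 mean [0.5529 0.4415] circ 0.5529 0.4411 0.035 rect [552.6 440.4] [68. 68.] 62.0
seat_a 0.85 px 255.0 225.0 z 0.0161 mean [0.4469 0.2276] circ 0.4468 0.2269 0.0338 rect [446.7 226.9] [64.  64.8] 16.1
seat_a 0.83 px 255.0 171.0 z 0.0161 mean [0.4824 0.2988] circ 0.4824 0.2984 0.0343 rect [482.  298.4] [66.3 65.3] 18.4
seat_a 0.7 px 254.0 112.0 z 0.0162 mean [0.5173 0.3698] circ 0.5169 0.3692 0.034 rect [517.2 369.7] [66.1 66.8] 63.5
wood_punch 0.69 px 337.0 119.0 z 0.0418 mean [0.6088 0.3144] circ 0.6085 0.3146 0.0126 rect [608.5 314.2] [23.  23.7] 63.4
red_stop 0.64 px 254.0 5.0 z 0.0252 mean [0.5714 0.4796] circ 0.5725 0.4813 0.0099 rect [571.1 478.7] [12.4 18.7] 63.5
[0.49958899 0.33047078 0.33119295] [0.53376023 0.39716479 0.47295742]
```

View pics/w1.png

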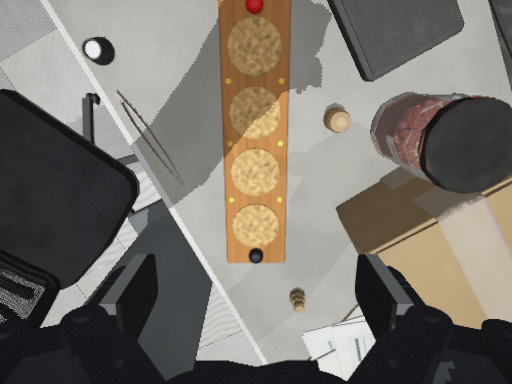

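Wrist view: four seats in column at x≈255 (rows 46,112,171,225), the red stop at (254,5), black stop at (256,256), punch at (337,120), brass fitting at (297,299). The seat spacing comes out at 79.5 mm, which fits.

```bash
python3 -m creep '[[[-4.4,0.8,-0,0],[-8.8,1.6,1,0],[-13.2,2.4,2,0],[-17.6,3.2,3,0],[-22,4,4,0]]]' | head -3
python3 -m creep '[[[-4.4,0.8,1,0],[-8.8,1.6,2,0],[-13,2.3,3,0],[-13,2.3,4,0],[-13,2.3,4,0]]]' | head -3
python3 - <<'E'
from look import *
c,im,P=look('w2',dict(brass_fitting=.036))
m=(abs(P[...,0]-.446)<.04)&(abs(P[...,1]-.077)<.03)
for lo,hi in((.004,.013),(.02,.03),(.03,.04)):
    q=m&(P[...,2]>lo)&(P[...,2]<hi);Q=P[q];print(lo,len(Q),Q.mean(0).round(4),Q.max(0).round(4),Q.min(0).round(4))
print(robot.get_state()['tool_pos'])
E
```

```text
clock: 4.9
tool_pos: [0.4364, 0.1141, 0.291]
tcp_rot: [-2.672, -1.652, -0.001]
clock: 5.4
tool_pos: [0.3992, -0.0115, 0.2508]
tcp_rot: [-2.673, -1.649, 0.001]
brass_fitting 0.71 px 258.0 56.0 z 0.0348 mean [0.4484 0.0821] circ 0.4485 0.0821 0.0079 rect [448.2  82.2] [15.3 14.6] 63.8
0.004 71 [0.4456 0.0783 0.0101] [0.4605 0.0934 0.0118] [0.4362 0.0711 0.0045]
0.02 134 [0.448  0.0811 0.0226] [0.4587 0.0924 0.0251] [0.4384 0.0724 0.0207]
0.03 224 [0.4485 0.0822 0.0344] [0.4564 0.0902 0.0371] [0.4408 0.0745 0.0303]
[ 0.40002881 -0.01056639  0.25154165]
```

View pics/w2.png

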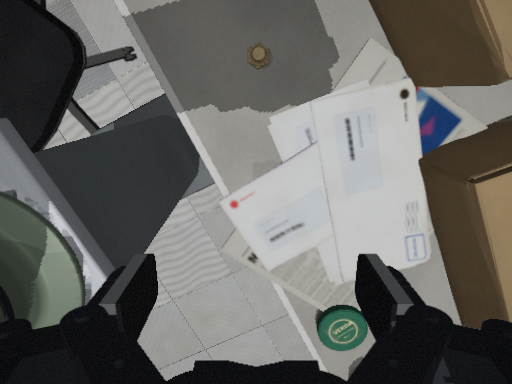

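Brass fitting at (258,56), about (0.448, 0.082) m with its top at 35 mm; tin at (342,328). I'll grasp the brass first.

```bash
python3 -m creep '[[[4,0.1,3,0],[8,0.1,6,0],[10.4,0.1,10,0],[10.4,0.1,14,0],[10.4,0.1,17,0]]]' 55 30| head -4
python3 -m creep '[[[0,0,2,0],[0,0,4,0],[0,0,6,0],[0,0,7.5,0],[0,0,7.5,0]]]' 
python3 -c "
from h import *
print(robot.get_state()['tool_pos'])"
```

```text
clock: 6.0
tool_pos: [0.4469, 0.0831, 0.0791]
tcp_rot: [-2.67, -1.655, 0.002]
ft_force: [0.6, -0.1, -0.3]
clock: 6.5
tool_pos: [0.4468, 0.0823, 0.005]
tcp_rot: [-2.671, -1.652, 0.003]
ft_force: [0.3, 0.2, 0.5]
width: 0.0469
gripper_force: 0.0
[0.44676339 0.08225178 0.0050164 ]
```

```bash
python3 -m creep '[[[0,0,0,0],[0,0,0,0],[0,0,0,0],[0,0,0,0],[0,0,0,0]]]' 0 40
python3 -m creep '[[[0,0,-2,0],[0,0,-5,0],[0,0,-8,0],[0,0,-10,0]]]' 
python3 -m creep '[[[4,-0.9,0,0],[8,-1.8,0,0],[12,-2.7,0,0],[16,-3.6,0,0],[20,-4.5,0,0]]]' | head -2 
python3 -m creep '[[[4,-0.9,0,0],[7,-1.6,0,0],[8.8,-2,0,0],[8.8,-2,0,0],[8.8,-2,0,0]]]' 
python3 - <<'E'
from look import *
s=robot.get_state();print(s['tool_pos'],s['width'])
c,im,P=look('w3',dict(brass_fitting=.136))
R=RM(s['tcp_rot']);print(((np.array([.5172,.3695,.023])-s['tool_pos'])@R*100).round(2))
E
```

```text
clock: 7.0
tool_pos: [0.4477, 0.0818, 0.0072]
tcp_rot: [-2.673, -1.651, -0.002]
ft_force: [-1.8, 2.0, 8.6]
width: 0.0203
gripper_force: 39.6
clock: 7.4
tool_pos: [0.4476, 0.0814, 0.1085]
tcp_rot: [2.673, 1.65, 0.003]
ft_force: [0.1, 1.5, -1.8]
width: 0.0206
gripper_force: 39.4
clock: 7.9
tool_pos: [0.4966, 0.2822, 0.1071]
clock: 8.4
tool_pos: [0.518, 0.3676, 0.1066]
tcp_rot: [2.673, 1.651, -0.0]
ft_force: [-0.2, -0.9, -0.9]
width: 0.02
gripper_force: 39.4
[0.51795797 0.36756834 0.10659091] 0.020016076480346475
brass_fitting 0.88 px 256.0 262.0 z 0.1339 mean [0.5202 0.3712] circ 0.5199 0.3711 0.0081 rect [520.2 371.2] [15.5 15.1] 22.2
[ 0.14 -0.16  8.36]
```

View pics/w3.png

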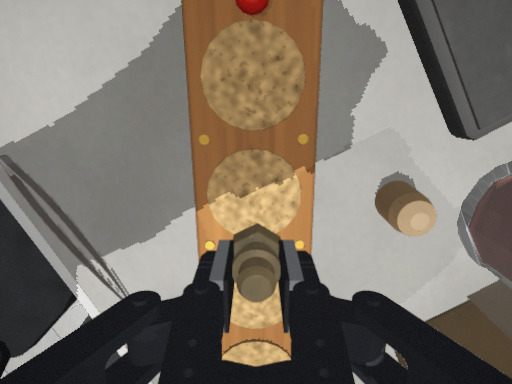

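```bash
python3 -m creep '[[[-0.3,-0.2,2.5,0],[-0.3,-0.2,5,0],[-0.3,-0.2,7,0],[-0.3,-0.2,7.9,0],[-0.3,-0.2,8.1,0]]]' 
python3 -m creep '[[[0,0,0.1,0],[0,0,0.1,0],[0,0,0.1,0]]]' 

```

```text
clock: 9.0
tool_pos: [0.5149, 0.3651, 0.0249]
tcp_rot: [2.674, 1.649, -0.002]
ft_force: [-0.0, -0.1, 0.2]
width: 0.0204
gripper_force: 39.4
clock: 9.3
tool_pos: [0.5154, 0.3662, 0.0251]
tcp_rot: [-2.673, -1.65, -0.002]
ft_force: [-0.1, 0.6, -0.3]
width: 0.0202
gripper_force: 39.4
```

```bash
python3 -m creep '[[[0,0,0.15,0],[0,0,0.15,0],[0,0,0.15,0]]]' | grep -E "pos|force"
python3 -m creep '[[[0,0,0,0],[0,0,0,0],[0,0,0,0],[0,0,0,0]]]' 45 | grep -E "pos|force|width"
python3 -m creep '[[[0,0,-3,0],[0,0,-7,0],[0,0,-12,0],[0,0,-16,0],[0,0,-19,0]]]' | grep pos
python3 -m creep '[[[-4,0,0,0],[-8,0,0,0],[-12,0,0,0],[-12,0,0,0],[-12,0,0,0]]]' 100| grep pos
python3 - <<'E'
from look import *
c,im,P=look('w4',dict(brass_fitting=.053,seat_a=.017,wood_punch=.045))
E
```

```text
tool_pos: [0.5155, 0.3663, 0.0242]
ft_force: [-4.9, -1.7, 17.4]
gripper_force: 41.4
tool_pos: [0.5151, 0.3659, 0.0228]
ft_force: [1.1, 0.0, 0.1]
width: 0.0385
gripper_force: 0.0
tool_pos: [0.5154, 0.366, 0.2156]
tool_pos: [0.4612, 0.2585, 0.2132]
brass_fitting 0.62 px 256.0 31.0 z 0.0516 mean [0.5156 0.3664] circ 0.5155 0.3664 0.0081 rect [515.4 366.3] [15.3 15.3] 63.3
brass_fitting 0.45 no top 256.77082647349357 196.66019097793875 0.016175424468017285
seat_a 0.95 px 257.0 32.0 z 0.0164 mean [0.5167 0.367 ] circ 0.5177 0.3689 0.0342 rect [515.5 364.6] [57.7 66.3] 63.3
seat_a 0.94 px 256.0 119.0 z 0.0162 mean [0.4822 0.2984] circ 0.4819 0.2975 0.0338 rect [481.4 297.7] [66.2 66.3] 65.1
seat_a 0.86 px 257.0 197.0 z 0.0162 mean [0.4471 0.2271] circ 0.4469 0.2264 0.0337 rect [446.9 226.2] [65.8 65.3] 0.4
wood_punch 0.65 px 375.0 39.0 z 0.0418 mean [0.6073 0.3139] circ 0.6068 0.313 0.0131 rect [606.8 313.6] [24.3 24.4] 39.8
```

```bash
for i in 1; do :; done
python3 -m creep '[[[-4.2,1.45,-1.5,0],[-8.4,2.9,-3,0],[-12.6,4.35,-4.5,0],[-16.8,5.8,-6,0],[-21,7.25,-8,0]]]' | grep pos
python3 -m creep '[[[-4.2,1.45,0,0],[-8.4,2.9,0,0],[-12.6,4.35,0,0],[-16.8,5.8,0,0],[-21,7.25,0,0]]]' | grep pos
python3 -m creep '[[[-4.2,1.45,0,0],[-8.4,2.9,0,0],[-12.6,4.35,0,0],[-16.8,5.8,0,0],[-21,7.25,0,0]]]' | grep pos
python3 -m creep '[[[0,0,0,0],[0,0,0,0],[0,0,0,0]]]' | grep pos
python3 - <<'E'
from look import *
c,im,P=look('w5',dict(white_jar=.051,salve_tin=.025,carbon_block=.014))
s=robot.get_state();print(s['tool_pos'],np.round(s['q'],2))
E
```

```text
tool_pos: [0.4316, 0.037, 0.2931]
tool_pos: [0.4027, -0.1832, 0.293]
tool_pos: [0.3734, -0.4038, 0.2924]
tool_pos: [0.3739, -0.4012, 0.2925]
white_jar 0.86 px 258.0 121.0 z 0.0498 mean [ 0.3934 -0.3684] circ 0.3932 -0.3688 0.0227 rect [ 393.5 -368.4] [44.3 43.6] 18.3
white_jar 0.56 px 353.0 129.0 z 0.0497 mean [ 0.4873 -0.4265] circ 0.4875 -0.4265 0.0232 rect [ 487.5 -426.9] [44.8 44.4] 67.6
salve_tin 0.55 px 220.0 32.0 z 0.0238 mean [ 0.398 -0.265] circ 0.3979 -0.2654 0.0322 rect [ 397.4 -265.4] [62.4 62.6] 63.5
carbon_block 0.69 px 305.0 40.0 z 0.0132 mean [ 0.4806 -0.314 ] circ 0.4806 -0.3144 0.0265 rect [ 480.2 -314.5] [45.2 32.3] 78.5
[ 0.37408916 -0.40104403  0.29293658] [ 0.11  0.45  0.85  1.76 -0.38  1.11  0.62]
```

View pics/w5.png

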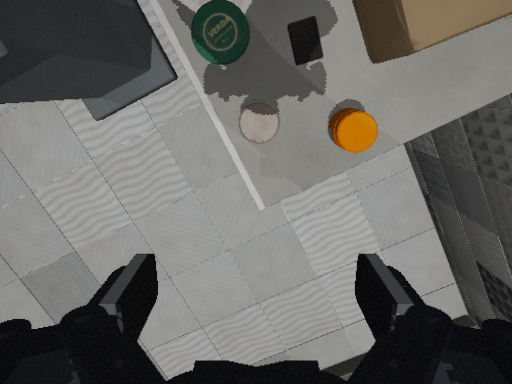

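White jar at (258,121), orange look-alike at (353,129), tin at (220,32) and block at (305,40). The measured sizes fit. Grasping the white jar next.

```bash
python3 -m creep '[[[3.8,0.3,3,0],[3.8,0.3,7.5,0],[3.8,0.3,12,0],[3.8,0.3,16.5,0],[3.8,0.3,20,0]]]' 95| grep pos
python3 -m creep '[[[0,0,3,0],[0,0,5.5,0],[0,0,7.5,0],[0,0,8.6,0],[0,0,8.6,0]]]' | grep -E "pos|force"
python3 -m creep '[[[0,0,0,0],[0,0,0,0],[0,0,0,0],[0,0,0,0],[0,0,0,0]]]' 0 40 | grep -E "pos|force|width"
python3 -m creep '[[[0,0,0,0],[0,0,0,0]]]' | grep -E "pos|force|width"

```

```text
tool_pos: [0.3931, -0.3681, 0.0907]
tool_pos: [0.393, -0.3688, 0.0061]
ft_force: [-0.3, -0.1, 0.3]
gripper_force: 0.0
tool_pos: [0.3936, -0.3696, 0.0079]
ft_force: [-0.4, 2.0, 9.3]
width: 0.0469
gripper_force: 39.7
tool_pos: [0.3936, -0.3696, 0.0079]
ft_force: [-1.0, 1.5, 10.6]
width: 0.047
gripper_force: 39.7
```

```bash
python3 -m creep '[[[0,0,-3,0],[0,0,-7,0],[0,0,-11,0],[0,0,-15,0],[0,0,-19,0]]]' | grep -E "pos|width"
python3 -m creep '[[[4.2,-1.16,0,0],[8.4,-2.32,0,0],[12.6,-3.48,0,0],[16.8,-4.64,0,0],[21,-5.8,0,0]]]' | grep -E "pos|width"
python3 -m creep '[[[4.2,-1.16,0,0],[8.4,-2.32,0,0],[12.6,-3.48,0,0],[16.8,-4.64,0,0],[21,-5.8,0,0]]]' | grep -E "pos|width"
python3 -m creep '[[[4.2,-1.16,0,0],[8.4,-2.32,0,0],[12.6,-3.48,0,0],[16.8,-4.64,0,0],[21,-5.8,0,0]]]' | grep -E "pos|width"
python3 -m creep '[[[4.2,-1.16,0,0],[8.4,-2.32,0,0],[12.6,-3.48,0,0],[16.5,-4.6,0,0],[16.5,-4.6,0,0]]]' | grep -E "pos|width"
python3 -m creep '[[[0,0,0,0],[0,0,0,0]]]' | grep -E "pos|width"
python3 - <<'E'
from look import *
s=robot.get_state();z=s['tool_pos'][2]
c,im,P=look('w6',{'white_jar':z-.007+.051})
print(s['tool_pos'])
R=RM(s['tcp_rot']);print(((np.array([.5526,.441,.024])-s['tool_pos'])@R*100).round(2))
E
```

```text
tool_pos: [0.3928, -0.3691, 0.199]
width: 0.0471
tool_pos: [0.4353, -0.1538, 0.1973]
width: 0.0468
tool_pos: [0.4775, 0.0602, 0.1974]
width: 0.047
tool_pos: [0.5197, 0.2739, 0.1974]
width: 0.047
tool_pos: [0.5513, 0.4457, 0.1961]
width: 0.047
tool_pos: [0.5528, 0.439, 0.1972]
width: 0.0473
white_jar 0.57 px 256.0 288.0 z 0.2391 mean [0.5551 0.4423] circ 0.5548 0.4417 0.0231 rect [555.1 441.6] [45.3 44.2] 48.0
[0.55276418 0.43895287 0.19722057]
[ 0.18 -0.11 17.32]
```

```bash
python3 -m creep '[[[0,-0.1,4,0],[0,-0.1,8,0],[0,-0.1,12,0],[0,-0.1,15,0],[0,-0.1,16.7,0]]]' | grep -E "pos|force"
python3 -m creep '[[[0,0,0.3,0],[0,0,0.4,0],[0,0,0.5,0],[0,0,0.5,0]]]' | grep -E "pos|force"

```

```text
tool_pos: [0.5511, 0.4393, 0.0277]
ft_force: [-0.8, -0.1, -2.2]
gripper_force: 42.5
tool_pos: [0.5523, 0.4408, 0.0261]
ft_force: [-0.2, 0.3, -2.2]
gripper_force: 42.6
```

```bash
python3 -m creep '[[[0,0,0.15,0],[0,0,0.15,0],[0,0,0.15,0]]]' | grep -E "pos|force"
```

```text
tool_pos: [0.5523, 0.4409, 0.025]
ft_force: [-4.8, -2.1, 13.4]
gripper_force: 43.9
```

```bash
python3 -m creep '[[[0,0,0,0],[0,0,0,0],[0,0,0,0],[0,0,0,0]]]' 82 | grep -E "pos|force|width"
python3 -m creep '[[[0,0,-3,0],[0,0,-7,0],[0,0,-11,0],[0,0,-15,0],[0,0,-19,0]]]' | grep pos
python3 -m creep '[[[-4,1,0,0],[-8,2,0,0],[-12,3,0,0],[-12,3,0,0],[-12,3,0,0]]]' 100| grep pos
python3 - <<'E'
from look import *
c,im,P=look('w7',dict(white_jar=.068,brass_fitting=.053,wood_punch=.045))
s=robot.get_state();R=RM(s['tcp_rot']);print(s['tool_pos'],((np.array([.398,-.2652,.004])-s['tool_pos'])@R*100).round(2))
E
```

```text
tool_pos: [0.5518, 0.4404, 0.0233]
ft_force: [-0.1, 1.3, -0.1]
width: 0.0701
gripper_force: 0.0
tool_pos: [0.5517, 0.4402, 0.215]
tool_pos: [0.5249, 0.3194, 0.2138]
white_jar 0.96 px 218.0 29.0 z 0.067 mean [0.5521 0.439 ] circ 0.5525 0.4399 0.0229 rect [551.3 437.4] [39.5 44.5] 63.4
white_jar 0.4 px 231.0 47.0 z 0.0666 mean [0.5449 0.4424] circ 0.5524 0.441 0.0227 rect [552.  443.8] [45.3  8.3] 8.7
brass_fitting 0.56 px 225.0 127.0 z 0.0515 mean [0.5167 0.3676] circ 0.5167 0.3676 0.0079 rect [516.6 367.6] [14.8 15.1] 63.3
wood_punch 0.86 px 336.0 132.0 z 0.0419 mean [0.6088 0.3148] circ 0.6086 0.3149 0.0127 rect [608.9 314.5] [23.4 24.5] 63.2
wood_punch 0.36 no top 232.5214968152866 46.59394904458599 0.016357064621777606
[0.52482747 0.32058189 0.21301272] [-58.06  14.84  20.92]
```

```bash
python3 -m creep '[[[-4.15,1.06,0,0],[-8.3,2.12,0,0],[-12.45,3.18,0,0],[-16.6,4.24,0,0],[-20.75,5.3,0,0]]]' | grep pos
python3 -m creep '[[[-4.15,1.06,0,0],[-8.3,2.12,0,0],[-12.45,3.18,0,0],[-16.6,4.24,0,0],[-20.75,5.3,0,0]]]' | grep pos
python3 -m creep '[[[-4.15,1.06,0,0],[-8.3,2.12,0,0],[-12.45,3.18,0,0],[-16.6,4.24,0,0],[-16.6,4.24,0,0]]]' | grep pos
python3 -m creep '[[[0,0,4,0],[0,0,7,0],[0,0,10,0],[0,0,12,0],[0,0,12,0]]]' | grep pos
python3 - <<'E'
from h import *
s=robot.get_state();R=RM(s['tcp_rot']);print(s['tool_pos'],s['width'],((np.array([.398,-.2652,.002])-s['tool_pos'])@R*100).round(2))
E
```

```text
tool_pos: [0.4789, 0.1094, 0.2132]
tool_pos: [0.4336, -0.1001, 0.2134]
tool_pos: [0.3954, -0.2716, 0.2137]
tool_pos: [0.3965, -0.2656, 0.0914]
[ 0.39647237 -0.26556953  0.09137548] 0.08523029940893845 [0.11 0.15 8.94]
```

```bash
python3 -m creep '[[[0.1,0.15,3,0],[0.1,0.15,6,0],[0.1,0.15,8,0],[0.1,0.15,8.9,0],[0.1,0.15,8.9,0]]]' | grep -E "pos|force"
python3 -m creep '[[[0,0,0,0],[0,0,0,0],[0,0,0,0],[0,0,0,0],[0,0,0,0]]]' 0 40 | grep -E "pos|force|width"
python3 -m creep '[[[0,0,-1,0],[0,0,-3,0],[0,0,-7,0],[0,0,-11,0],[0,0,-15,0]]]' | grep -E "pos|force|width"
python3 - <<'E'
from look import *
s=robot.get_state();z=s['tool_pos'][2]
c,im,P=look('w8',{'salve_tin':z+.023})
print(s['tool_pos'])
R=RM(s['tcp_rot']);print(((np.array([.4823,.2982,z])-s['tool_pos'])@R*100).round(2))
E
```

```text
tool_pos: [0.3991, -0.2661, 0.0044]
ft_force: [0.3, 0.1, 1.1]
gripper_force: 0.0
tool_pos: [0.3995, -0.2663, 0.0057]
ft_force: [-1.5, 0.6, 11.5]
width: 0.0637
gripper_force: 41.0
tool_pos: [0.3984, -0.2659, 0.1568]
ft_force: [0.8, 0.9, -1.2]
width: 0.0636
gripper_force: 44.8
salve_tin 0.78 px 256.0 265.0 z 0.1749 mean [ 0.4013 -0.2613] circ 0.4008 -0.2623 0.0308 rect [ 400.9 -262.4] [60.9 60.1] 59.6
[ 0.39839635 -0.26587203  0.15684395]
[ 5.417e+01 -1.782e+01  1.000e-02]
```

View pics/w8.png

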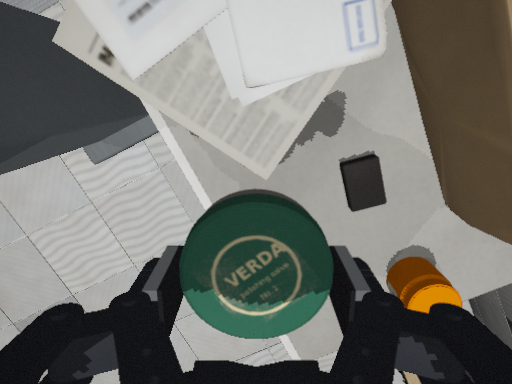

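The tin is held level at (256,265).

```bash
python3 -m creep '[[[4.15,-1.37,0,0],[8.3,-2.74,0,0],[12.45,-4.11,0,0],[16.6,-5.48,0,0],[20.75,-6.85,0,0]]]' | grep pos
python3 -m creep '[[[4.15,-1.37,0,0],[8.3,-2.74,0,0],[12.45,-4.11,0,0],[16.6,-5.48,0,0],[20.75,-6.85,0,0]]]' | grep pos
python3 -m creep '[[[4.15,-1.37,0,0],[8.3,-2.74,0,0],[12.45,-4.11,0,0],[12.45,-4.11,0,0],[12.45,-4.11,0,0]]]' | grep pos
python3 - <<'E'
from h import *
s=robot.get_state();R=RM(s['tcp_rot']);print(s['tool_pos'],s['width'],((np.array([.4820,.2975,.0227])-s['tool_pos'])@R*100).round(2))
E
```

```text
tool_pos: [0.4304, -0.0479, 0.1548]
tool_pos: [0.462, 0.1684, 0.1548]
tool_pos: [0.481, 0.2967, 0.1544]
[0.48097138 0.29665634 0.15440184] 0.06362088568499484 [ 0.13  0.05 13.17]
```

```bash
python3 -m creep '[[[0.1,0,4,0],[0.1,0,8,0],[0.1,0,11,0],[0.1,0,12.5,0],[0.1,0,12.7,0]]]' | grep -E "pos|force"
python3 -m creep '[[[0,0,0.3,0],[0,0,0.4,0],[0,0,0.4,0],[0,0,0.4,0]]]' | grep -E "pos|force"

```

```text
tool_pos: [0.4816, 0.2958, 0.0267]
ft_force: [-0.0, 0.1, -0.7]
gripper_force: 44.9
tool_pos: [0.4822, 0.2972, 0.024]
ft_force: [-0.3, 0.1, -1.1]
gripper_force: 44.9
```

```bash
python3 -m creep '[[[0,0,0.15,0],[0,0,0.15,0],[0,0,0.15,0]]]' | grep -E "pos|force"
```

```text
tool_pos: [0.4822, 0.2973, 0.0227]
ft_force: [-4.5, -1.3, 15.6]
gripper_force: 46.4
```

```bash
python3 -m creep '[[[0,0,0,0],[0,0,0,0],[0,0,0,0],[0,0,0,0]]]' 97 | grep -E "pos|force|width"
python3 -m creep '[[[0,0,-3,0],[0,0,-7,0],[0,0,-11,0],[0,0,-15,0],[0,0,-19,0]]]' | grep pos
python3 -m creep '[[[-4,1.2,0,0],[-8,2.4,0,0],[-12,3.6,0,0],[-12,3.6,0,0],[-12,3.6,0,0]]]' 55| grep pos
python3 - <<'E'
from look import *
c,im,P=look('w9',dict(salve_tin=.042,white_jar=.068,brass_fitting=.053,wood_punch=.045,seat_d=.017))
s=robot.get_state();R=RM(s['tcp_rot']);print(s['tool_pos'],((np.array([.4500,-.380,.2])-s['tool_pos'])@R*100).round(2))
E
```

```text
tool_pos: [0.4819, 0.297, 0.0217]
ft_force: [0.6, -0.3, 0.0]
width: 0.083
gripper_force: 0.0
tool_pos: [0.4817, 0.2967, 0.2134]
tool_pos: [0.4604, 0.1732, 0.2121]
salve_tin 0.6 px 213.0 32.0 z 0.0409 mean [0.4818 0.2948] circ 0.4826 0.2967 0.0321 rect [480.3 292.6] [53.2 62.6] 63.4
seat_d 0.71 px 219.0 123.0 z 0.0163 mean [0.4473 0.2263] circ 0.4471 0.2263 0.0336 rect [446.8 225.5] [65.1 65. ] 84.9
seat_d 0.63 px 232.0 64.0 z 0.0161 mean [0.4836 0.2683] circ 0.4835 0.2782 0.0273 rect [484.1 270.8] [54.4 15.3] 4.8
[0.46035254 0.17414582 0.21162584] [-50.03  23.86   1.19]
```

```bash
python3 -m creep '[[[-4,1.9,0,0],[-8,3.8,0,0],[-12,5.7,0,0],[-16,7.6,0,0],[-20,9.5,0,0]]]' | grep pos
python3 -m creep '[[[-4,1.9,0,0],[-8,3.8,0,0],[-12,5.7,0,0],[-16,7.6,0,0],[-20,9.5,0,0]]]' | grep pos
python3 -m creep '[[[-4.2,1.9,0,0],[-4.2,1.9,0,-7.5],[-4.2,1.9,0,-15],[-4.2,1.9,0,-15],[-4.2,1.9,0,-15]]]' | grep pos
python3 - <<'E'
from look import *
c,im,P=look('w10',dict(carbon_block=.014))
s=robot.get_state();R=RM(s['tcp_rot']);print(R.round(3),s['width'],s['tool_pos'],((np.array([.4805,-.3144,.002])-s['tool_pos'])@R*100).round(2))
E
```

```text
tool_pos: [0.4555, -0.0491, 0.2118]
tool_pos: [0.4509, -0.2707, 0.2116]
tool_pos: [0.4492, -0.315, 0.2117]
carbon_block 0.87 px 285.0 155.0 z 0.0131 mean [ 0.4803 -0.3125] circ 0.4796 -0.3129 0.0262 rect [ 480.5 -312.9] [44.3 31.4] 78.9
[[ 0.204  0.979 -0.   ]
 [ 0.979 -0.204 -0.   ]
 [-0.    -0.    -1.   ]] 0.047146132460905946 [ 0.44926976 -0.31487372  0.21175757] [ 0.68  3.05 20.98]
```

View pics/w10.png

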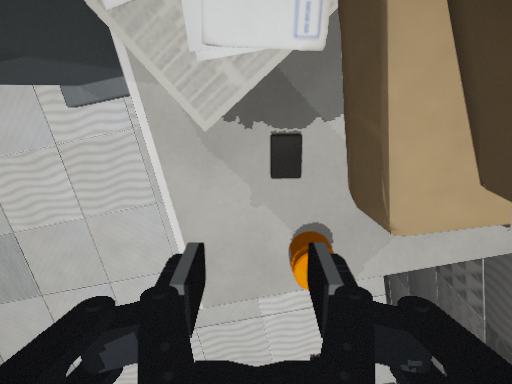

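Block at (285,155), aligned with the fingers; the carton edge is near x pixel 345, so I keep slightly to the robot's side.

```bash
python3 -m creep '[[[0.7,2.7,3,0],[0.7,2.7,6,0],[0.7,2.7,9,0],[0.7,2.7,12,0],[0.7,2.7,15,0]]]' | grep -E "pos|force"
python3 -m creep '[[[0,0,2,0],[0,0,4,0],[0,0,5,0],[0,0,5.8,0],[0,0,5.8,0]]]' | grep -E "pos|force"
python3 -c "
from h import *
s=robot.get_state();print(s['tool_pos'],s['ft_force'])"
```

```text
tool_pos: [0.4771, -0.3134, 0.0605]
ft_force: [1.2, -0.4, -1.1]
gripper_force: 0.0
tool_pos: [0.4765, -0.3136, 0.0033]
ft_force: [-3.7, 0.4, 0.1]
gripper_force: 0.0
[ 0.47648641 -0.3136083   0.0033048 ] [-3.66553012  0.38232915  0.0976543 ]
```

```bash
python3 -m creep '[[[0,0,0.2,0],[0,0,0.2,0],[0,0,0.2,0],[0,0,0.2,0],[0,0,0.2,0]]]' 0 40 | grep -E "pos|force|width"
python3 -m creep '[[[0,-0.2,-0.5,0],[0,-0.5,-2,0],[0,-1,-5,0],[0,-2,-9,0],[0,-3,-13,0]]]' | grep -E "pos|force|width"
python3 - <<'E'
from look import *
s=robot.get_state();z=s['tool_pos'][2]
c,im,P=look('w11',{'carbon_block':z+.012})
E
```

```text
tool_pos: [0.4775, -0.314, 0.0025]
ft_force: [0.2, 1.0, 7.4]
width: 0.031
gripper_force: 40.6
tool_pos: [0.4465, -0.3077, 0.1339]
ft_force: [1.7, -0.2, -0.2]
width: 0.0309
gripper_force: 39.8
carbon_block 0.68 px 256.0 259.0 z 0.1446 mean [ 0.4474 -0.3044] circ 0.4474 -0.3053 0.0268 rect [ 447.5 -305.2] [45.8 31.5] 78.4
```

View pics/w11.png

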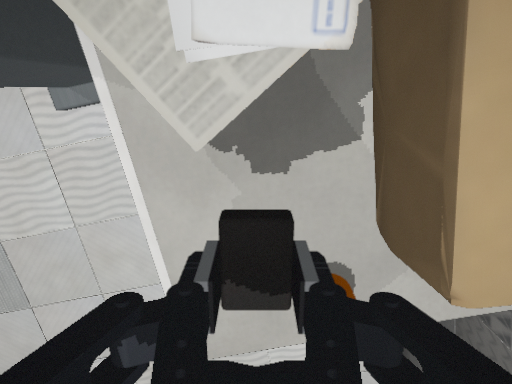

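Block is held level at (256,259).

```bash
python3 -m creep '[[[0,0,0,7.5],[0,0,0,15],[0,0,0,15],[0,0,0,15]]]' | grep pos
python3 -m creep '[[[4,-1.98,0,0],[8,-3.96,0,0],[12,-5.94,0,0],[16,-7.92,0,0],[20,-9.9,0,0]]]' | grep pos
python3 -m creep '[[[4,-1.98,0,0],[8,-3.96,0,0],[12,-5.94,0,0],[16,-7.92,0,0],[20,-9.9,0,0]]]' | grep pos
python3 -m creep '[[[4,-1.98,0,0],[7.8,-3.9,0,0],[7.8,-3.9,0,0],[7.8,-3.9,0,0],[7.8,-3.9,0,0]]]' | grep pos
python3 - <<'E'
from h import *
s=robot.get_state();R=RM(s['tcp_rot']);print(R.round(2),s['tool_pos'],s['width'],((np.array([.4470,.2265,.0195])-s['tool_pos'])@R*100).round(2))
E
```

```text
tool_pos: [0.4474, -0.3076, 0.132]
tool_pos: [0.4483, -0.083, 0.132]
tool_pos: [0.4494, 0.1404, 0.1321]
tool_pos: [0.4499, 0.2246, 0.1319]
[[ 0.45  0.89 -0.  ]
 [ 0.89 -0.45 -0.  ]
 [-0.   -0.   -1.  ]] [0.44991148 0.22463054 0.13193958] 0.031175280542848797 [ 0.04 -0.34 11.24]
```

```bash
python3 -m creep '[[[0,-0.3,4,0],[0,-0.3,8,0],[0,-0.3,10,0],[0,-0.3,10.9,0],[0,-0.3,10.9,0]]]' | grep -E "pos|force"
python3 -m creep '[[[0,0,0.15,0],[0,0,0.15,0],[0,0,0.15,0]]]' | grep -E "pos|force"

```

```text
tool_pos: [0.4473, 0.2259, 0.0226]
ft_force: [0.5, -0.8, -0.0]
gripper_force: 39.9
tool_pos: [0.4475, 0.2274, 0.0221]
ft_force: [0.2, -0.3, -1.5]
gripper_force: 39.9
```

```bash
python3 -m creep '[[[0,0,0.1,0],[0,0,0.15,0],[0,0,0.15,0]]]' | grep -E "pos|force"

```

```text
tool_pos: [0.4472, 0.2272, 0.0198]
ft_force: [-0.4, 0.5, -1.0]
gripper_force: 39.9
```

```bash
python3 -m creep '[[[0,0,0.1,0],[0,0,0.1,0],[0,0,0.1,0]]]' | grep -E "pos|force"

```

```text
tool_pos: [0.4473, 0.2272, 0.0194]
ft_force: [-5.7, -1.1, 20.1]
gripper_force: 42.2
```

```bash
python3 -m creep '[[[0,0,0,0],[0,0,0,0],[0,0,0,0],[0,0,0,0]]]' 55 | grep -E "pos|force|width"
python3 -m creep '[[[0,0,-3,0],[0,0,-7,0],[0,0,-11,0],[0,0,-15,0],[0,0,-19,0]]]' | grep pos
python3 -m creep '[[[0,0,-4,0],[0,0,-8,0],[0,0,-10,0],[0,0,-10,0],[0,0,-10,0]]]' | grep -E "pos|clock"
python3 - <<'E'
from look import *
c,im,P=look('w12',dict(salve_tin=.042,carbon_block=.031,white_jar=.068,brass_fitting=.053,wood_punch=.045,seat_d=.017))
E
```

```text
tool_pos: [0.4472, 0.2271, 0.0187]
ft_force: [-0.1, 0.5, 0.4]
width: 0.0468
gripper_force: 0.0
tool_pos: [0.4469, 0.2268, 0.2103]
clock: 36.9
tool_pos: [0.447, 0.2273, 0.3085]
salve_tin 0.74 px 256.0 83.0 z 0.0408 mean [0.4826 0.2983] circ 0.4828 0.298 0.0324 rect [481.8 297.9] [62.2 63. ] 20.9
carbon_block 0.64 px 256.0 148.0 z 0.0301 mean [0.4481 0.2295] circ 0.4483 0.2288 0.0266 rect [447.6 229.2] [44. 31.] 64.0
white_jar 0.49 no top 254.18912529550826 10.721040189125295 0.040128801589788515
brass_fitting 0.79 px 255.0 11.0 z 0.0516 mean [0.5152 0.3661] circ 0.5154 0.3664 0.0079 rect [515.3 365.4] [12.9 14.6] 63.4
wood_punch 0.74 px 349.0 18.0 z 0.0419 mean [0.6073 0.3132] circ 0.6067 0.3131 0.0126 rect [607.  313.2] [23.6 23.8] 17.9
seat_d 0.82 px 256.0 149.0 z 0.0162 mean [0.4465 0.2262] circ 0.4471 0.2261 0.034 rect [446.3 226.7] [65.8 65.7] 63.4
seat_d 0.76 px 255.0 20.0 z 0.0163 mean [0.5127 0.3594] circ 0.5165 0.368 0.0347 rect [511.6 358.4] [44.3 68.3] 63.4
```

View pics/w12.png

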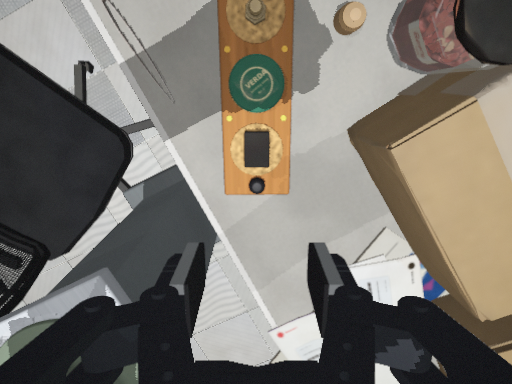

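Block (256,148), tin (256,83) and brass (256,11) all stand centred on their seats within about 3 mm. The jar was already checked on seat a, and the punch hasn't moved. Handing in.

```bash
python3 -c "
from bench import robot
print(robot.sign_off())"
```

```text
the job is handed in; nothing more can be done
None
```

The job is handed in after about 37 s of the 117 s: from the red stop the seats carry the white jar, brass fitting, salve tin and carbon block, each measured within about 3 mm of its seat centre and upright, and the punch is where it stood; the hand-in returned no verdict.

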